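# Size a tamper in the stepped gauge

### The job

The three tampers look alike but differ in size: take the one standing by itself on the rubber tamping mat and find its size in the stepped aluminium gauge. Try it upright and gently in the pockets one after another, from the smallest on the lowest step upward, without forcing it, and leave it standing fully home in the first pocket that it enters. Leave the two spare tampers, the knock box, the cup and saucer and the jar where they are.

Things in the scene. Friction and masses are not known exactly. Their poses are not given: they have to be found in the camera images.
- tamper_a_mid (a point): centre (on the axis, 42 mm above the underside) of one of three look-alike upright tampers, 84 mm tall, z up: round steel base 24 mm high, thin neck, walnut handle 32 mm in diameter, straight from 42 to 78 mm above the underside. One tamper, any of the three, stands on the tamping mat, the other two on the spares tray.
- tamper_b_mid (a point): centre (on the axis, 42 mm above the underside) of one of three look-alike upright tampers, 84 mm tall, z up: round steel base 24 mm high, thin neck, walnut handle 32 mm in diameter, straight from 42 to 78 mm above the underside. One tamper, any of the three, stands on the tamping mat, the other two on the spares tray.
- tamper_c_mid (a point): centre (on the axis, 42 mm above the underside) of one of three look-alike upright tampers, 84 mm tall, z up: round steel base 24 mm high, thin neck, walnut handle 32 mm in diameter, straight from 42 to 78 mm above the underside. One tamper, any of the three, stands on the tamping mat, the other two on the spares tray.
- tamper_a: the tamper whose centre is point tamper_a_mid; origin at the centre of its underside, z up its axis. The base is 47, 52 or 57 mm in diameter, one tamper of each; which is which is not told. 1 mm bevel round the foot. 0.25 to 0.5 kg
- tamper_b: the tamper whose centre is point tamper_b_mid; origin at the centre of its underside, z up its axis. The base is 47, 52 or 57 mm in diameter, one tamper of each; which is which is not told. 1 mm bevel round the foot. 0.25 to 0.5 kg
- tamper_c: the tamper whose centre is point tamper_c_mid; origin at the centre of its underside, z up its axis. The base is 47, 52 or 57 mm in diameter, one tamper of each; which is which is not told. 1 mm bevel round the foot. 0.25 to 0.5 kg
- gauge: aluminium staircase of three blocks, each 74 mm (x) by 72 mm (y), tops 24, 36 and 48 mm high, rising along its +y; each top has a round sharp-edged pocket 14 mm deep. It stands fixed on a soft rubber foot: pressed down it yields straight down 1 mm per 2 N, at most 5 mm, then is rigid. A tamper is refused by pockets smaller than its own (it sinks in under 2 mm). Origin: centre of the underside.
- pocket1 (a point): centre of the mouth of the smallest pocket (48.2 mm in diameter, 14 mm deep), level with the top of the lowest step, 24 mm up; axes as the gauge's
- pocket2 (a point): centre of the mouth of the middle pocket (53.2 mm in diameter, 14 mm deep), level with the top of the middle step, 36 mm up; axes as the gauge's
- pocket3 (a point): centre of the mouth of the largest pocket (58.2 mm in diameter, 14 mm deep), level with the top of the highest step, 48 mm up; axes as the gauge's
- mat: fixed black rubber tamping mat, 130 x 130 x 4 mm, origin at the centre of its underside; the tamper to be sized stands on it within 20 mm of its centre each way
- tray: fixed flat walnut spares tray, 100 x 220 x 4 mm (long along its y), origin at the centre of its underside; the two spare tampers stand on it
- knock_box: brushed aluminium round knock box, 116 mm in diameter, 100 mm high, black bar across its mouth; loose, origin at the centre of its underside
- saucer: teal ceramic saucer, 130 mm in diameter, 16 mm high; loose, origin at the centre of its underside
- cup: teal ceramic cup on the saucer, 76 mm in diameter, 58 mm high, with a handle; loose, origin at the centre of its underside
- jar: glass jar with a bamboo lid, 90 mm in diameter, 115 mm high; loose, origin at the centre of its underside
Things that resemble listed ones, but are neither listed nor needed, are in the scene too. Leave any green or red look-alike of the tamper_b alone.

How it is judged:
On the way, in this order (a step that is already met when the one before it is completed fails the run):
1. the tamper is tried in the smallest pocket: set on its mouth (over 1 N, within 6 mm of its centre) or more than 4 mm into it ((((horizontal distance between tamper_a_mid and pocket1 below 0.006 m and z of tamper_a_mid in the frame of pocket1 below 0.046 m and contact force between tamper_a and gauge above 1 N) or (horizontal distance between tamper_a_mid and pocket1 below 0.006 m and z of tamper_a_mid in the frame of pocket1 below 0.038 m)) or ((horizontal distance between tamper_b_mid and pocket1 below 0.006 m and z of tamper_b_mid in the frame of pocket1 below 0.046 m and contact force between tamper_b and gauge above 1 N) or (horizontal distance between tamper_b_mid and pocket1 below 0.006 m and z of tamper_b_mid in the frame of pocket1 below 0.038 m)) or ((horizontal distance between tamper_c_mid and pocket1 below 0.006 m and z of tamper_c_mid in the frame of pocket1 below 0.046 m and contact force between tamper_c and gauge above 1 N) or (horizontal distance between tamper_c_mid and pocket1 below 0.006 m and z of tamper_c_mid in the frame of pocket1 below 0.038 m)))).
2. a tamper that fits the smallest pocket goes in more than 8 mm; any other is tried in the middle pocket in the same way (((horizontal distance between tamper_c_mid and pocket1 below 0.006 m and z of tamper_c_mid in the frame of pocket1 below 0.034 m) or ((horizontal distance between tamper_a_mid and pocket2 below 0.006 m and z of tamper_a_mid in the frame of pocket2 below 0.046 m and contact force between tamper_a and gauge above 1 N) or (horizontal distance between tamper_a_mid and pocket2 below 0.006 m and z of tamper_a_mid in the frame of pocket2 below 0.038 m)) or ((horizontal distance between tamper_b_mid and pocket2 below 0.006 m and z of tamper_b_mid in the frame of pocket2 below 0.046 m and contact force between tamper_b and gauge above 1 N) or (horizontal distance between tamper_b_mid and pocket2 below 0.006 m and z of tamper_b_mid in the frame of pocket2 below 0.038 m)))).
3. the tamper is fully home in the first pocket that admits it, upright and let go ((((horizontal distance between tamper_a_mid and pocket2 below 0.006 m and z of tamper_a_mid in the frame of pocket2 below 0.0305 m) and angle between tamper_a_mid's own z axis and vertical below 0.06 rad and contact force between tamper_a and the fingers below 0.05 N and linear speed of tamper_a below 0.02 m/s) or ((horizontal distance between tamper_b_mid and pocket3 below 0.006 m and z of tamper_b_mid in the frame of pocket3 below 0.0305 m) and angle between tamper_b_mid's own z axis and vertical below 0.06 rad and contact force between tamper_b and the fingers below 0.05 N and linear speed of tamper_b below 0.02 m/s) or ((horizontal distance between tamper_c_mid and pocket1 below 0.006 m and z of tamper_c_mid in the frame of pocket1 below 0.0305 m) and angle between tamper_c_mid's own z axis and vertical below 0.06 rad and contact force between tamper_c and the fingers below 0.05 N and linear speed of tamper_c below 0.02 m/s))), for 0.2 s.
At the end, for the whole second after the job is handed in: The tamper from the mat stands in the smallest pocket that admits it, its foot more than 11.5 mm below the mouth (the floor is at 14 mm), within 6 mm of the pocket's centre, within 0.06 rad of upright, at rest and let go; the two spares are within 20 mm of their places and neither is on the mat (((((horizontal distance between tamper_a_mid and pocket2 below 0.006 m and z of tamper_a_mid in the frame of pocket2 below 0.0305 m) and angle between tamper_a_mid's own z axis and vertical below 0.06 rad and contact force between tamper_a and the fingers below 0.05 N and linear speed of tamper_a below 0.02 m/s) and (distance of tamper_b_mid from where it was at the start of the episode below 0.02 m and horizontal distance between tamper_b_mid and mat above 0.08 m) and (distance of tamper_c_mid from where it was at the start of the episode below 0.02 m and horizontal distance between tamper_c_mid and mat above 0.08 m)) or (((horizontal distance between tamper_b_mid and pocket3 below 0.006 m and z of tamper_b_mid in the frame of pocket3 below 0.0305 m) and angle between tamper_b_mid's own z axis and vertical below 0.06 rad and contact force between tamper_b and the fingers below 0.05 N and linear speed of tamper_b below 0.02 m/s) and (distance of tamper_a_mid from where it was at the start of the episode below 0.02 m and horizontal distance between tamper_a_mid and mat above 0.08 m) and (distance of tamper_c_mid from where it was at the start of the episode below 0.02 m and horizontal distance between tamper_c_mid and mat above 0.08 m)) or (((horizontal distance between tamper_c_mid and pocket1 below 0.006 m and z of tamper_c_mid in the frame of pocket1 below 0.0305 m) and angle between tamper_c_mid's own z axis and vertical below 0.06 rad and contact force between tamper_c and the fingers below 0.05 N and linear speed of tamper_c below 0.02 m/s) and (distance of tamper_a_mid from where it was at the start of the episode below 0.02 m and horizontal distance between tamper_a_mid and mat above 0.08 m) and (distance of tamper_b_mid from where it was at the start of the episode below 0.02 m and horizontal distance between tamper_b_mid and mat above 0.08 m)))); the robot touches nothing.
It fails at once if a tamper is forced: it presses on the gauge with more than 30 N (contact force between any of tamper_a, tamper_b, tamper_c and gauge above 30 N).
It fails at once if a tamper enters (over 4 mm) a pocket larger than the smallest that admits it ((horizontal distance between tamper_a_mid and pocket3 below 0.006 m and z of tamper_a_mid in the frame of pocket3 below 0.038 m) or (horizontal distance between tamper_c_mid and pocket2 below 0.006 m and z of tamper_c_mid in the frame of pocket2 below 0.038 m) or (horizontal distance between tamper_c_mid and pocket3 below 0.006 m and z of tamper_c_mid in the frame of pocket3 below 0.038 m)).
It fails at once if a spare tamper is disturbed (two tampers have moved over 20 mm) (distance of each of tamper_a_mid, tamper_b_mid from where it was at the start of the episode above 0.02 m or distance of each of tamper_b_mid, tamper_c_mid from where it was at the start of the episode above 0.02 m or distance of each of tamper_a_mid, tamper_c_mid from where it was at the start of the episode above 0.02 m).
It fails at once if the knock box, cup, saucer or jar is moved more than 20 mm or tipped (distance of any of knock_box, cup, saucer, jar from where it was at the start of the episode above 0.02 m or angle between any of knock_box, cup, saucer, jar's own z axis and vertical above 0.3 rad).
It also fails if it takes over 70 s, if anything falls off the work surface, if the arm or the gripper's body presses on something with over 40 N, if the wrist force passes 120 N, or if a joint passes its speed limit or range.

### The arm

A 7-joint arm with a two-finger parallel gripper is mounted at the origin on the work surface. World frame = base frame: x ahead of the robot, y to its left, z up, the work surface at z = 0. Lengths are in m, angles in rad, forces in N, time in s.
With the tool pointing down it reaches from about 0.425 to 0.925 m from the base axis. Payload 6.8 kg.
Tool frame: the origin (TCP) lies on the front face of the gripper's body, between the roots of the fingers; the fingertips stand 73 mm ahead of it and the grasp point (between the pads) lies 54 mm ahead of it; z points along the fingers, y is the direction in which the jaws open and shut (so a half turn about z gives the same grasp; the last joint's range is limited). The gripper opens to 85 mm and grips with 20 to 120 N. Pads are 22 mm wide; open, the fingers measure 114 mm over their backs; the gripper's body (76 mm by 85 mm) begins 54 mm behind the grasp point. The pads swing forward as they close: fully open they stand 13 mm farther back than shut.
Start: joints at [1.024, 0.477, 0.022, 1.555, -0.011, 1.109, -0.083], TCP at [0.287, -0.611, 0.304] pointing down, gripper open.
Joint ranges: [-2.96, 2.96], [-0.34, 2.1], [-1.41, 1.46], [0.24, 2.44], [-1.37, 4.51], [0.17, 1.92], [-2.96, 2.96]. Speed limits (rad/s): [2.39, 2.39, 3.14, 3.14, 3.14, 3.14, 3.14].

### API

Orientations are given as a rotation vector (axis times angle).
In Python, from bench import * gives the robot as it stands.
- The arm moves only by the tool jog_arm, never from a script. Its argument "plan" is a list of rows, each a list of 2 entries, a list of its own where there are three numbers: the shift along the world's x, y, z in cm, then the turn about the world's z in rad. In form: [[[tx, ty, tz], twist], ...]. A call has 1 to 12 rows; each row shifts and turns the commanded pose from where the row before left it; what a row does not reach is not made up. A row lasts 1/10 s, in which the tool goes at most 50 mm and 8.59 degrees, less where a joint would pass 70% of its speed; a pose out of reach is approached as far as the arm can. A call is refused whole if a number of a shift passes 5 or a number of a turn 0.15, either way. A call with a gripper value outside its range is refused whole. "hand" is the finger opening in cm, from 0 to 8.54, set as the call begins (left out, the last holds). The fingers move at their own pace and stop on an object; "grip_force" is the grip in N (left out, the last holds). Time passes only in rows, so rows that do not move let the fingers close. It gives the time, the measured TCP pose, the force and the opening at its end, in the units of the state.
- get_obs(): the state, without advancing time (a new reading comes with each control period).
- grab_frame(name): name is "scene" or "side" or "wrist"; returns the picture (400x640x3 uint8, red, green, blue); there is no depth.
- get_calibration(name): a dict with "intrinsics" (3x3 intrinsics, pixels), "xyz" and "orientation" of the camera in the world. Camera axes: x right, y down, z forward; pixel columns grow to the right and rows downward; lengths in m; the calibration is good to about 2 mm. A picture is of the moment at which its call begins: read the wrist's pose just before it. get_calibration takes no time and is no camera call; for the wrist camera it gives the pose at the moment of the call.
- hand_in(): hands the job in, once; it reports no verdict.
The state is a dict: "clock": time; "joints": joint angles; "qvel": joint speeds; "tau": joint torques, N m; "tcp_pos": TCP position; "orientation": TCP orientation; "contact_force": force on the tool from outside, world axes, zero at the start; "moment": the same for the moment, N m; "grip_width": finger opening in m.
Only numpy, scipy, OpenCV 4.12 (cv2) and the standard library are available. Lean on these libraries where they do the work, as an engineer would, in place of code of your own. Each camera call takes 0.05 s, during which the arm holds its last target. There are 200 camera calls.

## Working session

There is one attempt and no reset: what is moved stays moved. The work goes in short steps, Python scripts to look and compute and a tool call to move; the robot and the scene stay as the last step left them, time stands still between calls to the robot, and variables do not carry over. Pictures are saved under pics/ and viewed, about 8 in all and at most 12, crops included, and the job is handed in when it is done.

Besides the shell and the picture viewer there is one more tool, called after ">>>" as name(argument=value, ...) on one line, values as JSON. jog_arm: Moves the arm, as the interface text tells. Its arguments: {"type":"object","properties":{"plan":{"type":"array","items":{"type":"array"}},"hand":{"type":"number"},"grip_force":{"type":"number"}},"required":["plan"]}

```bash
mkdir -p pics; python3 - <<'E'
from bench import *
import cv2,numpy as np
o=get_obs();print(o)
for n in("scene","side"):
    f=grab_frame(n);cv2.imwrite(f"pics/{n}0.png",f[:,:,::-1]);print(n,get_calibration(n))
E
```

```text
{'clock': 0.0, 'joints': array([ 1.02390201,  0.47780736,  0.0223076 ,  1.55641812, -0.0114843 ,
        1.10929273, -0.08309174]), 'qvel': array([-9.83005335e-05,  9.24293200e-04, -1.37725601e-03, -1.68279344e-04,
        7.34679732e-05, -6.58806292e-04, -1.01448489e-03]), 'tau': array([-1.01455626e-03, -5.96454477e+01,  1.60795771e+00, -2.81199807e+01,
        1.25427192e-02,  9.27262532e-03,  1.21506559e-05]), 'tcp_pos': array([ 0.28659496, -0.61064699,  0.30293418]), 'orientation': array([-3.06458273e+00, -6.83466406e-01,  8.16092461e-04]), 'contact_force': array([ 0.38197403,  0.7610985 , -0.20431394]), 'moment': array([-0.0283839 ,  0.00028439, -0.02807964]), 'grip_width': 0.08570684035125184}
scene {'intrinsics': array([[402.09560455,   0.        , 316.52724248],
       [  0.        , 402.09560455, 206.76488953],
       [  0.        ,   0.        ,   1.        ]]), 'xyz': array([ 1.25100422, -0.09860386,  0.8560851 ]), 'orientation': array([-1.92154719, -1.64443595,  0.61828929])}
side {'intrinsics': array([[517.42844063,   0.        , 311.97740601],
       [  0.        , 517.42844063, 196.63136684],
       [  0.        ,   0.        ,   1.        ]]), 'xyz': array([0.30774805, 0.89290051, 0.95647092]), 'orientation': array([-0.42250364,  2.74916635, -1.14340595])}
```

View pics/scene0.png

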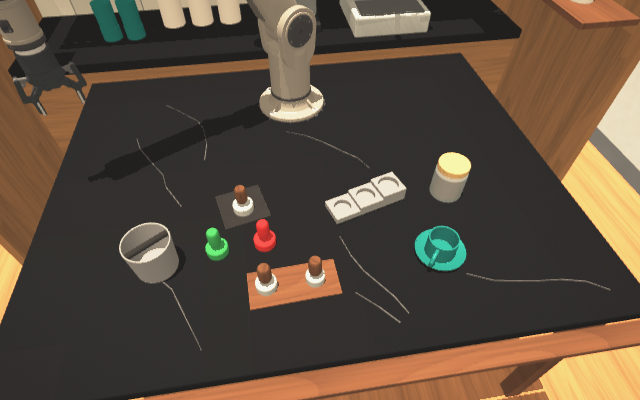

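View pics/side0.png

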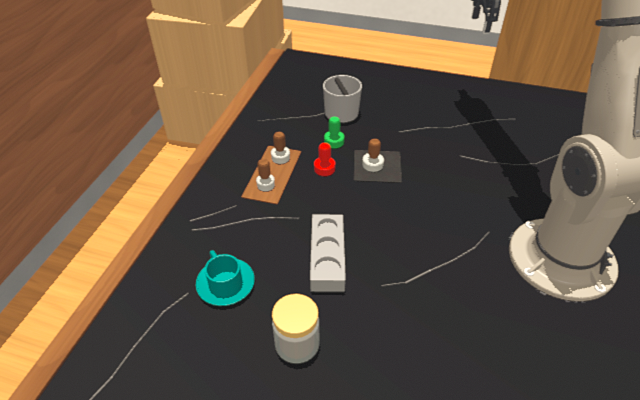

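Candidates in the scene view are the mat tamper at (242,200), the tray spares at (265,280) and (315,270), the red look-alike at (264,237) and the green one at (216,245). I choose the one on the black mat at (242,200). The gauge is at about (366,197). Next I'll get rough positions by casting rays.

```bash
cat > h.py <<'E'
from bench import *
import cv2,numpy as np
from scipy.spatial.transform import Rotation as R
def ray(c,uv):
    d=np.linalg.solve(c["intrinsics"],[uv[0],uv[1],1.]);return R.from_rotvec(c["orientation"]).apply(d)
def onz(c,uv,z):
    d=ray(c,uv);return c["xyz"]+d*(z-c["xyz"][2])/d[2]
def proj(c,p):
    q=c["intrinsics"]@R.from_rotvec(c["orientation"]).inv().apply(np.asarray(p)-c["xyz"]);return q[:2]/q[2]
def tri(c1,u1,c2,u2):
    A=0;b=0
    for c,u in((c1,u1),(c2,u2)):
        d=ray(c,u);d/=np.linalg.norm(d);P=np.eye(3)-np.outer(d,d);A=A+P;b=b+P@c["xyz"]
    return np.linalg.solve(A,b)
E
python3 - <<'E'
from h import *
np.set_printoptions(precision=4,suppress=True)
S,D,W=[get_calibration(n) for n in("scene","side","wrist")]
print("mat tamper top tri",tri(S,(240,187),D,(375,141)))
print("base",onz(S,(242.5,205),.02),onz(D,(373,162),.02))
for a,b in(((342,205),(327,222)),((365,194),(327.5,242)),((388,181),(327,265))):
    print("pocket tri",tri(S,a,D,b))
for n,a,b in(("red",(263,223),(325,146)),("green",(213,231),(335,120)),("jar",(454,164),(296,315)),("kb",(147,240),(342,84)),("t1",(264,265),(279,134)),("t2",(316,258),(264,161))): print(n,tri(S,a,D,b))
o=get_obs();T=R.from_rotvec(o["orientation"])
print(W["intrinsics"][0,0],T.inv().apply(W["xyz"]-o["tcp_pos"]),(T.inv()*R.from_rotvec(W["orientation"])).as_matrix(), T.as_matrix())
E
```

```text
mat tamper top tri [ 0.4931 -0.186   0.0909]
base [ 0.4925 -0.19    0.02  ] [ 0.4932 -0.1816  0.02  ]
pocket tri [0.5465 0.0799 0.0323]
pocket tri [0.525  0.1483 0.0422]
pocket tri [0.5022 0.2204 0.0564]
red [ 0.6174 -0.1352  0.0835]
green [ 0.6238 -0.2561  0.0828]
jar [0.5141 0.3927 0.1088]
kb [ 0.6451 -0.4021  0.1068]
t1 [ 0.7475 -0.1395  0.0929]
t2 [ 0.7458 -0.0225  0.0925]
280.90210241004735 [ 0.0662  0.001  -0.0697] [[-0.0003 -0.9653 -0.2611]
 [ 1.     -0.0003  0.0001]
 [-0.0002 -0.2611  0.9653]] [[ 0.9053  0.4248 -0.0008]
 [ 0.4248 -0.9053  0.0014]
 [-0.0001 -0.0016 -1.    ]]
```

>>> jog_arm(plan=[[[1,2,0],0],[[1.7,3.5,0],0],[[1.9,4,0],0],[[1.9,4,0],0],[[1.9,4,0],0],[[1.9,4,0],0],[[1.9,4,0],0],[[1.9,4,0],0],[[1.9,4,0],0],[[1.9,4,0],0],[[1.9,3,0],0],[[1.7,2,0],0]])

```text
clock: 1.3
tcp_pos: [0.5025, -0.183, 0.3038]
orientation: [-3.064, -0.688, 0.0]
contact_force: [0.1, -0.6, -0.5]
grip_width: 0.0855
```

>>> jog_arm(plan=[[[0,0,0],0],[[0,0,0],0],[[0,0,0],0],[[0,0,0],0]])

```text
clock: 1.7
tcp_pos: [0.501, -0.1874, 0.3037]
orientation: [3.067, 0.68, -0.001]
contact_force: [0.0, 0.1, -0.2]
grip_width: 0.0855
```

```bash
python3 - <<'E'
from h import *
o=get_obs();W=get_calibration("wrist");f=grab_frame("wrist");cv2.imwrite("pics/w1.png",f[:,:,::-1])
print(o["clock"],o["tcp_pos"],o["orientation"],o["contact_force"])
np.savez("w1.npz",f=f,**W)
E
```

```text
1.7 [ 0.50098823 -0.18737878  0.30373113] [ 3.06688084e+00  6.80086456e-01 -1.08221742e-03] [ 0.0164163   0.12941251 -0.23443339]
```

View pics/w1.png

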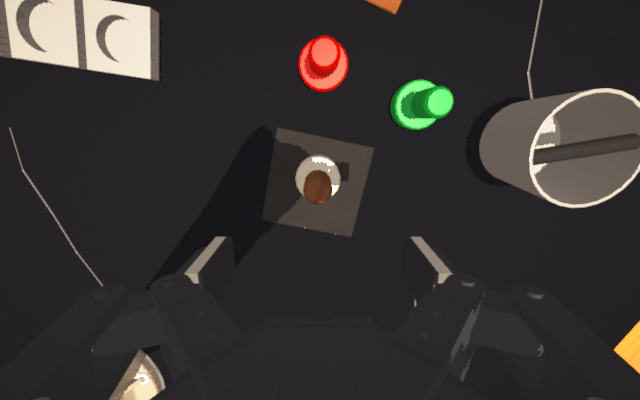

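The wrist view shows the tamper, with its white base and brown handle, alone on the mat at (318,178). Red is at (324,62), green at (420,104) and the gauge is at the upper left. That confirms the choice, so now I'll measure it.

```bash
cat >> h.py <<'E'
def big(m):
    n,l,s,c=cv2.connectedComponentsWithStats(m.astype(np.uint8));i=1+s[1:,4].argmax();return l==i
def circ(c,uv,z):  # image contour -> least squares circle on plane z
    P=np.array([onz(c,p,z)[:2] for p in uv]);A=np.c_[2*P,np.ones(len(P))]
    for _ in range(4):
        s=np.linalg.lstsq(A,(P**2).sum(1) if len(A)==len(P) else 0,rcond=None)[0]
        r=np.sqrt(s[2]+s[0]**2+s[1]**2);e=np.hypot(*(P-s[:2]).T)-r
        k=abs(e)<max(.0015,1.5*np.median(abs(e)));P=P[k];A=A[k]
    return s[:2],2*r,len(P)
E
python3 - <<'E'
from h import *
np.set_printoptions(precision=4,suppress=True)
d=np.load("w1.npz");f=d["f"];c={k:d[k] for k in("intrinsics","xyz","orientation")}
roi=f[145:215,285:345].astype(int);hsv=cv2.cvtColor(f,cv2.COLOR_RGB2HSV)[145:215,285:345]
wh=big((roi.min(2)>110));br=big((roi[...,0]-roi[...,2]>25)&(hsv[...,1]>90))
off=np.array([285,145])
for n,m,z in(("base",wh,.028),("foot",wh,.016)):
    h=cv2.convexHull(cv2.findContours(m.astype(np.uint8),0,1)[0][0])[:,0]+off
    ys,xs=np.nonzero(m);print(n,m.sum(),xs.min()+285,xs.max()+285,ys.min()+145,ys.max()+145,circ(c,h,z))
ys,xs=np.nonzero(br);print("handle",br.sum(),xs.min()+285,xs.max()+285,ys.min()+145,ys.max()+145)
for z in(.064,.088):print(z,onz(c,(xs.mean()+285,ys.mean()+145),z))
cv2.imwrite("pics/c1.png",cv2.resize(f[145:215,285:345,::-1],None,fx=6,fy=6,interpolation=0))
E
```

```text
base 834 296 339 156 195 (array([ 0.4951, -0.1912]), np.float64(0.05631157062028453), 21)
foot 834 296 339 156 195 (array([ 0.4928, -0.1923]), np.float64(0.05826786348156551), 21)
handle 780 303 331 170 204
0.064 [ 0.4924 -0.192   0.064 ]
0.088 [ 0.4978 -0.1896  0.088 ]
```

View pics/c1.png

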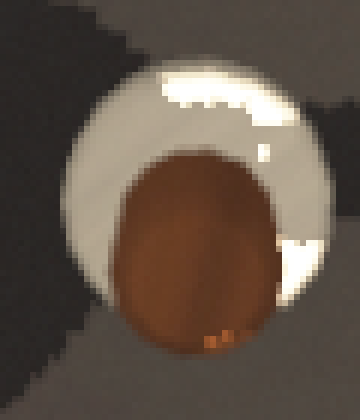

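The crop shows the base ring and handle cleanly: centre about (0.495, -0.191), diameter about 56 mm, which is plausible for a tamper. Next I'll measure the gauge from above.

>>> jog_arm(plan=[[[0,2,0],0],[[0,3,-0.5],0],[[0,3,-0.5],0],[[0,3,-0.5],0],[[0,3,-0.5],0],[[0,3,-0.5],0],[[0,3,-0.5],0],[[0,3,-0.5],0],[[0,3,-0.5],0],[[0,3,-0.5],0],[[0,3,-0.5],0],[[0,1.5,0],0]])

```text
clock: 2.95
tcp_pos: [0.5013, 0.151, 0.2534]
orientation: [-3.065, -0.686, 0.001]
contact_force: [-0.8, 0.1, -0.6]
grip_width: 0.0856
```

>>> jog_arm(plan=[[[0,0,0],0],[[0,0,0],0],[[0,0,0],0],[[0,0,0],0]])

```text
clock: 3.35
tcp_pos: [0.5021, 0.1474, 0.254]
orientation: [3.067, 0.68, 0.0]
contact_force: [-0.9, -0.5, -0.2]
grip_width: 0.0853
```

```bash
python3 - <<'E'
from h import *
o=get_obs();W=get_calibration("wrist");f=grab_frame("wrist");cv2.imwrite("pics/w2.png",f[:,:,::-1])
print(o["clock"],o["tcp_pos"],o["orientation"])
np.savez("w2.npz",f=f,**W)
E
```

```text
3.35 [0.50205136 0.14739804 0.25398997] [3.06651024e+00 6.79967251e-01 1.20991299e-04]
```

View pics/w2.png

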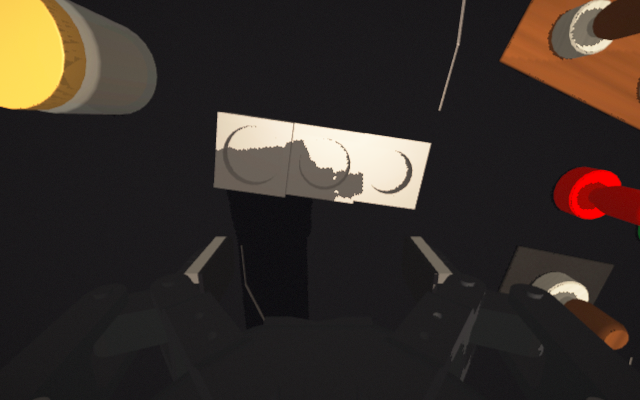

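The view shows the gauge with its largest, highest pocket at about (250,155), the middle one at (325,163) and the smallest at about (392,171). A gripper shadow lies over part of it. I'll use the block outlines at their known heights, with the rim arcs as a cross-check.

```bash
cat > g.py <<'E'
from h import *
np.set_printoptions(precision=4,suppress=True)
d=np.load("w2.npz");f=d["f"];c={k:d[k] for k in("intrinsics","xyz","orientation")}
g=cv2.cvtColor(f,cv2.COLOR_RGB2GRAY);x0,y0=200,100
m=big(g[y0:225,x0:445]>65).astype(np.uint8)
m=cv2.morphologyEx(m,cv2.MORPH_CLOSE,np.ones((25,25)))
def edge(cols,bot):
    P=[]
    for x in cols:
        ys=np.nonzero(m[:,x-x0])[0];P.append((x,(ys.max()+.5 if bot else ys.min()-.5)+y0))
    return np.array(P)
def vedge(rows,right):
    P=[]
    for y in rows:
        xs=np.nonzero(m[y-y0])[0];P.append(((xs.max()+.5 if right else xs.min()-.5)+x0,y))
    return np.array(P)
def line(P,z):
    Q=np.array([onz(c,p,z)[:2] for p in P]);v=cv2.fitLine(Q.astype(np.float32),cv2.DIST_HUBER,0,1e-6,1e-6).ravel();return v[2:],v[:2]*np.sign(v[1])
for n,z,cols in(("3",.048,range(224,284)),("2",.036,range(298,350)),("1",.024,range(372,412))):
    a=line(edge(cols,0),z);b=line(edge(cols,1),z);nrm=np.array([a[1][1],-a[1][0]])
    print(n,"yaw",np.arctan2(-a[1][0],a[1][1]),np.arctan2(-b[1][0],b[1][1]),"width",(a[0]-b[0])@nrm,"mid",(a[0]+b[0])/2)
L=line(vedge(range(125,178),0),.048);Rr=line(vedge(range(155,200),1),.024)
print("ends",L,Rr,"len",np.linalg.norm(L[0]-Rr[0]),L[0]-Rr[0])
cv2.imwrite("pics/c2.png",cv2.resize(f[95:225,200:445,::-1],None,fx=3.2,fy=3.2,interpolation=cv2.INTER_CUBIC))
E
python3 g.py
```

```text
3 yaw 0.28713998 0.2908469 width 0.07488591 mid [0.5053 0.2109]
2 yaw 0.2937226 0.28053007 width 0.075231574 mid [0.5234 0.1497]
1 yaw 0.2903641 0.29247576 width 0.075500876 mid [0.5446 0.0777]
ends (array([0.4989, 0.2543], dtype=float32), array([0.9561, 0.2932], dtype=float32)) (array([0.5512, 0.0433], dtype=float32), array([0.959 , 0.2833], dtype=float32)) len 0.21736942 [-0.0524  0.211 ]
```

View pics/c2.png

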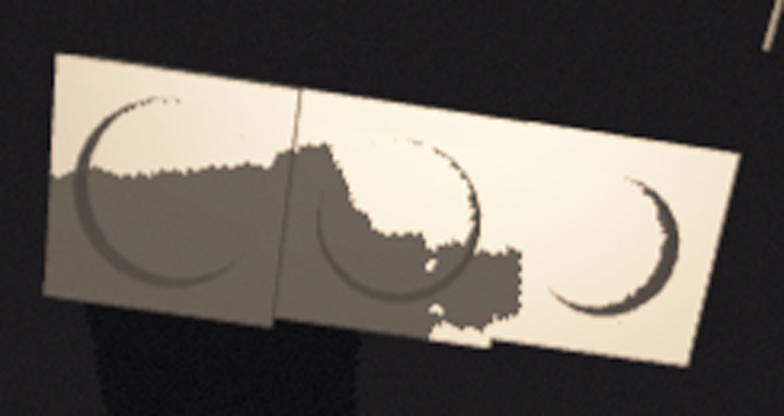

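Gauge yaw is 0.29, length 217 mm (nominal 216) and width 75 mm (nominal 74). The pockets come out at P1 (0.544, 0.079), P2 (0.5235, 0.148) and P3 (0.503, 0.217), which agrees with the triangulation to within about 3 mm. Now I'll go back and grasp.

>>> jog_arm(plan=[[[0,-2,0],0],[[0,-3,0],0],[[0,-3.2,0],0],[[-0.1,-3.2,0],0],[[-0.1,-3.2,0],0],[[-0.1,-3.2,0],0],[[-0.1,-3.2,0],0],[[-0.1,-3.2,0],0],[[-0.1,-3.2,0],0],[[-0.1,-3.2,0],0],[[0,-2,0],0],[[0,-1.2,0],0]])

```text
clock: 4.6
tcp_pos: [0.4941, -0.1917, 0.254]
orientation: [3.067, 0.678, -0.0]
contact_force: [0.5, -0.2, 1.0]
grip_width: 0.0851
```

>>> jog_arm(plan=[[[0,0,-2],0],[[0,0,-2],0],[[0,0,-2],0],[[0,0,-1],0],[[0,0,0],0],[[0,0,0],0]])

```text
clock: 5.2
tcp_pos: [0.4952, -0.1889, 0.1844]
orientation: [3.066, 0.684, 0.001]
contact_force: [-0.2, 0.3, 0.3]
grip_width: 0.0857
```

>>> jog_arm(plan=[[[0,-0.2,-1.6],0],[[0,0,-1.5],0],[[0,0,-1.5],0],[[0,0,-1.5],0],[[0,0,-0.5],0],[[0,0,0],0],[[0,0,0],0]])

```text
clock: 5.9
tcp_pos: [0.4955, -0.1912, 0.1189]
orientation: [3.066, 0.684, 0.002]
contact_force: [0.3, 0.2, -0.5]
grip_width: 0.0856
```

>>> jog_arm(plan=[[[0,0,0],0],[[0,0,0],0],[[0,0,0],0],[[0,0,0],0],[[0,0,0],0],[[0,0,0],0],[[0,0,0],0],[[0,0,0],0]], hand=2.6, grip_force=40)

```text
clock: 6.7
tcp_pos: [0.4949, -0.191, 0.1182]
orientation: [3.066, 0.684, 0.0]
contact_force: [-0.1, 0.1, 5.1]
grip_width: 0.031
```

>>> jog_arm(plan=[[[0,0,1],0],[[0,0,2],0],[[0,0,2],0],[[0,0,2],0],[[0,0,1.2],0],[[0,0,0],0],[[0,0,0],0]])

```text
clock: 7.4
tcp_pos: [0.4943, -0.191, 0.1993]
orientation: [-3.066, -0.684, 0.001]
contact_force: [0.5, -0.3, -4.7]
grip_width: 0.031
```

>>> jog_arm(plan=[[[0.2,1,0],0],[[0.4,2,0],0],[[0.5,3,0],0],[[0.5,3,0],0],[[0.5,3,0],0],[[0.5,3,0],0],[[0.5,3,0],0],[[0.5,3,0],0],[[0.5,3,0],0],[[0.5,2,0],0],[[0.3,1,0],0],[[0,0,0],0]])

```text
clock: 8.6
tcp_pos: [0.5435, 0.0809, 0.1992]
orientation: [-3.064, -0.688, 0.001]
contact_force: [-1.1, 0.5, -4.3]
grip_width: 0.031
```

>>> jog_arm(plan=[[[0,0,0],0],[[0,0,0],0],[[0,0,0],0]])

```text
clock: 8.9
tcp_pos: [0.5436, 0.0774, 0.1998]
orientation: [3.066, 0.68, -0.001]
contact_force: [-0.6, -1.0, -4.5]
grip_width: 0.0307
```

```bash
python3 - <<'E'
from h import *
o=get_obs();W=get_calibration("wrist");f=grab_frame("wrist");s=grab_frame("side")
print(o["clock"],o["tcp_pos"],o["orientation"],o["contact_force"],o["moment"],o["grip_width"])
np.savez("w3.npz",f=f,**W)
cv2.imwrite("pics/w3.png",np.vstack([f[100:400,:,::-1],s[100:300,:,::-1]]))
E
```

```text
8.9 [0.54364515 0.07743457 0.19978212] [ 3.06644493e+00  6.80203889e-01 -7.55607584e-04] [-0.60795386 -0.96137277 -4.49301348] [ 0.01358877  0.00207174 -0.02323183] 0.0306887322873565
```

View pics/w3.png

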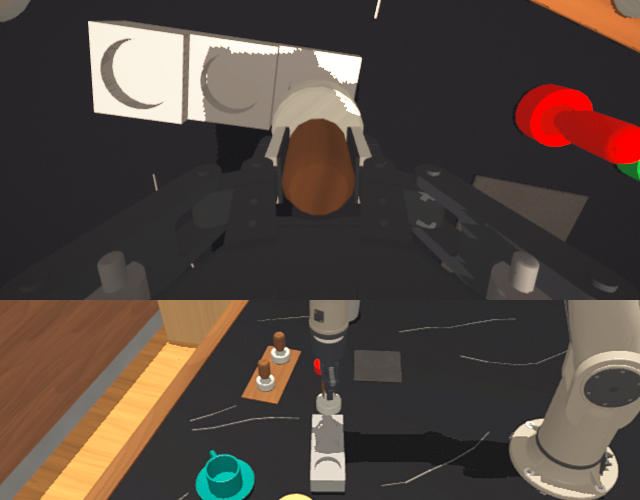

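The tamper is held upright over the lowest step, with its base ring at about (318,205) in the full frame, and the tray spares are undisturbed. I'll measure where its base sits relative to the tool.

```bash
python3 - <<'E'
from h import *
np.set_printoptions(precision=4,suppress=True)
d=np.load("w3.npz");f=d["f"];c={k:d[k] for k in("intrinsics","xyz","orientation")}
h=cv2.cvtColor(f,cv2.COLOR_RGB2HSV)
# print the rim of base: per column from row 170 profile
g=f.astype(int).sum(2)//3
for x in (280,290,300,310,320,330,340,350,358): print(x,g[172:206:1,x])
for y in (205,215,222): print(y,g[y,262:300],g[y,345:375])
E
```

```text
280 [134 135 134 135 134 134 134 134 135 134 133 135 134 134 134 134 134 134
 133 134 134 134 134 134 133 134 133 132 133 133 134 139 150 158]
290 [136 135 135 134 134 133 134 133 134 128 125 126 127 128 128 128 128 131
 135 138 137 137 143 157 166 167 166 164 165 167 168 167 168 167]
300 [135 134 135 134 135 135 135 134 134 134 133 137 139 139 139 140 141 141
 156 163 163 161 164 167 168 168 168 169 170 170 170 170 169 170]
310 [136 134 135 135 134 135 135 135 138 139 139 141 142 142 141 153 163 162
 164 167 169 170 170 170 170 170 171 171 169 168 167 168 167 166]
320 [137 135 134 135 135 134 134 137 139 141 143 143 139 137 146 159 164 164
 165 168 170 170 169 168 168 167 168 169 171 170 172 172 170 171]
330 [135 234 218 135 135 135 134 134 134 139 148 146 141 139 140 138 144 156
 161 162 166 170 172 172 172 173 172 173 174 174 175 173 172 172]
340 [254 254 254 254 254 254 254 254 254 254 232 132 128 125 138 147 148 147
 148 157 216 246 250 249 246 213 170 249 242 170 171 170 170 170]
350 [254 254 254 254 254 254 254 254 254 254 232 134 135 134 134 134 135 135
 134 134 134 134 136 1
[... 335 characters left out ...]
0
 169 169] [254 255 255 255 255 254 252 250 250 247 201 109  55  41  40  40  40  40
  42  40  42  40  41  40  41  41  42  42  42  41]
215 [132 132 131 133 132 131 132 132 116 104 123 135 150 157 158 159 165 167
 168 167 168 170 170 170 169 169 168 168 167 168 168 166 166 167 165 164
 164 165] [172 169 168 168 168 168 168 170 171 169 170 169 210 221 222 147  58  41
  41  40  40  42  41  41  41  41  41  41  41  40]
222 [133 132 132 132 131 133 131 124 108 117 137 151 158 162 167 168 168 168
 168 168 167 167 166 165 166 166 164 165 164 165 167 168 168 169 170 169
 168 169] [170 169 168 169 169 171 172 171 172 171 171 172 172 172 166 162 162 117
  60  41  40  40  40  41  39  42  40  41  41  40]
```

```bash
python3 -c "
import cv2,numpy as np
f=np.load('w3.npz')['f'];cv2.imwrite('pics/c3.png',cv2.resize(f[150:240,255:380,::-1],None,fx=6,fy=6,interpolation=0))"
```

```text
(no output)
```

View pics/c3.png

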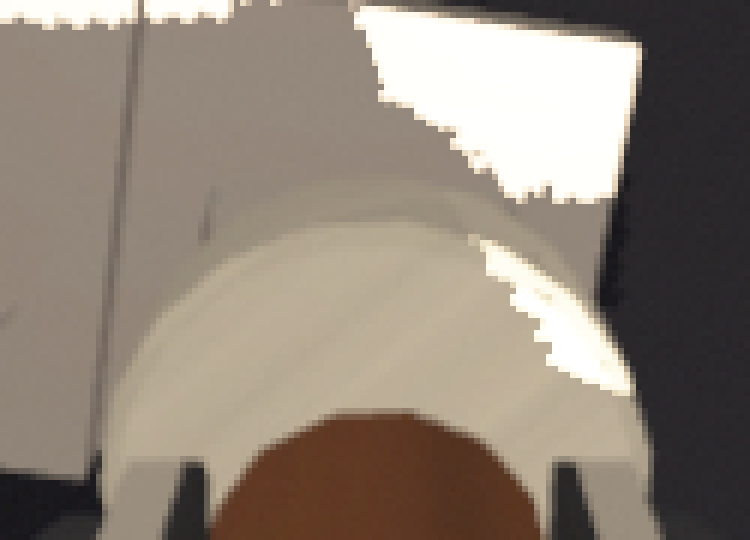

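```bash
python3 - <<'E'
from h import *
np.set_printoptions(precision=4,suppress=True)
d=np.load("w3.npz");c={k:d[k] for k in("intrinsics","xyz","orientation")}
T=R.from_rotvec([3.06644493,.680203889,-.000755]);t=np.array([.54364515,.07743457,.19978])
for P in ([(310,187),(300,189.7),(290,194.8),(320,186.7),(330,188.8),(280,204.8),(277.5,215),(360,215),(340,191.7)],[(310,187),(300,189.7),(290,194.8),(320,186.7),(330,188.8),(280,204.8),(340,191.7)]):
  for z in(.1075,.1095):
    s,dia,n=circ(c,P,z);print(z,s,dia,n,"tool:",T.inv().apply([s[0]-t[0],s[1]-t[1],0]))
# gauge end-1 corner and edges in this frame
k=[(361.3,157.5),(356.7,190)]
print([onz(c,p,.024) for p in k], "step1/2 seam top", onz(c,(279,150),.036))
E
```

```text
0.1075 [0.5442 0.0764] 0.05394005815612923 9 tool: [0.     0.0011 0.    ]
0.1095 [0.5449 0.0768] 0.05327391987129912 9 tool: [0.0008 0.0011 0.    ]
0.1075 [0.5426 0.076 ] 0.05668200329317681 7 tool: [-0.0015  0.0008  0.    ]
0.1095 [0.5434 0.0764] 0.05598200307542715 7 tool: [-0.0007  0.0008  0.    ]
[array([0.5898, 0.0557, 0.024 ]), array([0.562, 0.046, 0.024])] step1/2 seam top [0.5673 0.1226 0.036 ]
```

>>> jog_arm(plan=[[[0,0.3,-1],0],[[0,0,-1.5],0],[[0,0,-1.5],0],[[0,0,-1],0],[[0,0,-0.5],0],[[0,0,-0.3],0],[[0,0,0],0],[[0,0,0],0]])

```text
clock: 9.8
tcp_pos: [0.5441, 0.082, 0.1424]
orientation: [3.066, 0.684, 0.001]
contact_force: [-0.5, 0.1, -4.0]
grip_width: 0.0313
```

>>> jog_arm(plan=[[[0,0,-0.1],0],[[0,0,-0.1],0],[[0,0,0],0],[[0,0,-0.1],0],[[0,0,0],0],[[0,0,0],0]])

```text
clock: 10.4
tcp_pos: [0.5438, 0.0819, 0.1389]
orientation: [3.066, 0.684, -0.0]
contact_force: [0.1, 1.0, -4.1]
grip_width: 0.0306
```

>>> jog_arm(plan=[[[0,-0.15,-0.1],0],[[0,0,0],0],[[0,0,-0.1],0],[[0,0,0],0],[[0,0,0],0]])

```text
clock: 10.9
tcp_pos: [0.544, 0.0804, 0.1371]
orientation: [3.066, 0.684, 0.001]
contact_force: [0.1, -0.3, -0.9]
grip_width: 0.0306
```

>>> jog_arm(plan=[[[0,0,-0.1],0],[[0,0,0],0],[[0,0,0],0],[[0,0,0],0]])

```text
clock: 11.3
tcp_pos: [0.544, 0.0805, 0.1361]
orientation: [3.066, 0.684, 0.001]
contact_force: [-0.8, 0.0, 1.1]
grip_width: 0.031
```

It is refused at P1: about 5 N is resting on the gauge on the 2 N/mm foot line, with contact starting at z≈0.1388. On to P2.

>>> jog_arm(plan=[[[0,0,1],0],[[0,0,1.5],0],[[0,0,1],0],[[-0.3,1,0],0],[[-0.6,2,0],0],[[-0.6,2,0],0],[[-0.4,1.5,0],0],[[-0.2,0.4,0],0],[[0,0,-1],0],[[0,0,-0.5],0],[[0,0,0],0],[[0,0,0],0]])

```text
clock: 12.5
tcp_pos: [0.5229, 0.1485, 0.1554]
orientation: [3.066, 0.681, -0.001]
contact_force: [0.4, 0.8, -3.6]
grip_width: 0.0308
```

>>> jog_arm(plan=[[[0,0,0],0],[[0,0,0],0]])

```text
clock: 12.7
tcp_pos: [0.5231, 0.1492, 0.1561]
orientation: [3.066, 0.683, 0.001]
contact_force: [-0.1, 0.5, -3.7]
grip_width: 0.0311
```

>>> jog_arm(plan=[[[0,0,-0.2],0],[[0,0,-0.2],0],[[0,0,-0.1],0],[[0,0,-0.1],0],[[0,0,0],0],[[0,0,-0.1],0],[[0,0,0],0],[[0,0,0],0]])

```text
clock: 13.5
tcp_pos: [0.5228, 0.1495, 0.149]
orientation: [3.066, 0.684, 0.0]
contact_force: [-0.8, -1.4, -1.9]
grip_width: 0.0309
```

>>> jog_arm(plan=[[[0,0,-0.1],0],[[0,0,0],0],[[0,0,0],0]])

```text
clock: 13.8
tcp_pos: [0.5229, 0.1495, 0.1481]
orientation: [-3.066, -0.684, -0.0]
contact_force: [-0.2, -0.1, 0.4]
grip_width: 0.0308
```

It is also held at the P2 mouth, with contact at about 0.1503. I'll scan gently with a small spiral to tell refusal from misalignment.

>>> jog_arm(plan=[[[0.08,0,0],0],[[0,0.08,0],0],[[-0.08,0,0],0],[[-0.08,0,0],0],[[0,-0.08,0],0],[[0,-0.08,0],0],[[0.08,0,0],0],[[0.08,0,0],0],[[0.08,0,0],0],[[0,0.08,0],0],[[0,0.08,0],0],[[0,0.08,0],0]])

```text
clock: 15.0
tcp_pos: [0.5241, 0.1499, 0.1476]
orientation: [3.065, 0.682, -0.002]
contact_force: [-1.8, -2.4, 0.7]
grip_width: 0.031
```

>>> jog_arm(plan=[[[-0.08,0,0],0],[[-0.08,0,0],0],[[-0.08,0,0],0],[[-0.08,0,0],0],[[0,-0.08,0],0],[[0,-0.08,0],0],[[0,-0.08,0],0],[[0,-0.08,0],0],[[0.08,0,0],0],[[0.08,0,0],0],[[0.08,0,0],0],[[0.08,0,0],0]])

```text
clock: 16.2
tcp_pos: [0.5238, 0.1474, 0.1476]
orientation: [3.066, 0.683, -0.003]
contact_force: [-3.2, 0.7, 1.6]
grip_width: 0.0309
```

>>> jog_arm(plan=[[[0.08,0,0],0],[[0,0.08,0],0],[[0,0.08,0],0],[[0,0.08,0],0],[[0,0.08,0],0],[[0,0.08,0],0],[[-0.08,0,0],0],[[-0.08,0,0],0],[[-0.08,0,0],0],[[-0.08,0,0],0],[[-0.08,0,0],0],[[0,0,0],0]])

```text
clock: 17.4
tcp_pos: [0.5211, 0.1523, 0.148]
orientation: [-3.066, -0.684, -0.0]
contact_force: [0.7, 1.4, 0.3]
grip_width: 0.0309
```

There was no capture anywhere within ±2 mm (steady ~5 N, and the tool tracked freely). With the 56 mm optical diameter, P2 refuses it. On to P3.

>>> jog_arm(plan=[[[0,0,1],0],[[0,0,1.5],0],[[0,0,1],0],[[-0.3,1,0],0],[[-0.5,2,0],0],[[-0.5,1.8,0],0],[[-0.4,1.4,0],0],[[-0.15,0.4,0],0],[[0,0,-1],0],[[0,0,-0.5],0],[[0,0,0],0],[[0,0,0],0]])

```text
clock: 18.6
tcp_pos: [0.5028, 0.2168, 0.1674]
orientation: [3.066, 0.681, -0.001]
contact_force: [0.6, -0.4, -4.4]
grip_width: 0.0309
```

>>> jog_arm(plan=[[[0,0,-0.1],0],[[0,0,0],0],[[0,0,0],0]])

```text
clock: 18.9
tcp_pos: [0.5028, 0.2178, 0.1671]
orientation: [-3.066, -0.683, -0.0]
contact_force: [-0.2, 0.7, -5.0]
grip_width: 0.0311
```

>>> jog_arm(plan=[[[0,0.04,-0.2],0],[[0,0,-0.2],0],[[0,0,-0.1],0],[[0,0,-0.1],0],[[0,0,0],0],[[0,0,-0.1],0],[[0,0,0],0],[[0,0,0],0]])

```text
clock: 19.7
tcp_pos: [0.5028, 0.2184, 0.16]
orientation: [-3.066, -0.684, -0.001]
contact_force: [1.1, -0.3, -4.8]
grip_width: 0.0311
```

It is 2.5 mm below the mouth with no reaction, so it has entered. I'll continue gently.

>>> jog_arm(plan=[[[0,0,-0.1],0],[[0,0,-0.1],0],[[0,0,-0.1],0],[[0,0,-0.1],0],[[0,0,0],0],[[0,0,0],0]])

```text
clock: 20.3
tcp_pos: [0.5028, 0.2184, 0.156]
orientation: [-3.066, -0.684, -0.001]
contact_force: [0.9, 0.3, -4.2]
grip_width: 0.031
```

>>> jog_arm(plan=[[[0,0,-0.1],0],[[0,0,-0.1],0],[[0,0,-0.1],0],[[0,0,-0.1],0],[[0,0,0],0],[[0,0,0],0]])

```text
clock: 20.9
tcp_pos: [0.5028, 0.2183, 0.152]
orientation: [-3.066, -0.684, -0.001]
contact_force: [2.9, 1.5, -2.8]
grip_width: 0.031
```

>>> jog_arm(plan=[[[0.04,0.02,-0.1],0],[[0,0,-0.1],0],[[0,0,0],0],[[0,0,-0.1],0],[[0,0,0],0],[[0,0,0],0]])

```text
clock: 21.5
tcp_pos: [0.503, 0.2184, 0.1488]
orientation: [3.066, 0.684, -0.0]
contact_force: [2.0, 1.2, -1.8]
grip_width: 0.0313
```

>>> jog_arm(plan=[[[0,0,-0.1],0],[[0,0,0],0],[[0,0,0],0]])

```text
clock: 21.8
tcp_pos: [0.503, 0.2184, 0.1479]
orientation: [3.066, 0.684, -0.0]
contact_force: [1.9, 0.9, -3.1]
grip_width: 0.0313
```

>>> jog_arm(plan=[[[0.04,0.02,-0.1],0],[[0,0,0],0],[[0,0,0],0]])

```text
clock: 22.1
tcp_pos: [0.5032, 0.2185, 0.1469]
orientation: [3.066, 0.684, -0.001]
contact_force: [-0.3, -0.2, -1.5]
grip_width: 0.0308
```

>>> jog_arm(plan=[[[0,0,-0.1],0],[[0,0,0],0],[[0,0,0],0]])

```text
clock: 22.4
tcp_pos: [0.5033, 0.2186, 0.1459]
orientation: [3.066, 0.684, -0.001]
contact_force: [-0.9, 0.3, 1.7]
grip_width: 0.0312
```

It is on the floor at ~14–15 mm depth with the force rising at about 2–3 N/mm. I'll release and retreat.

>>> jog_arm(plan=[[[0,0,0],0],[[0,0,0],0],[[0,0,0],0],[[0,0,0],0],[[0,0,0],0],[[0,0,0],0],[[0,0,0],0],[[0,0,0],0]], hand=7)

```text
clock: 23.2
tcp_pos: [0.5035, 0.2186, 0.1459]
orientation: [3.066, 0.684, 0.0]
contact_force: [0.1, 0.7, 0.4]
grip_width: 0.0698
```

>>> jog_arm(plan=[[[0,0,0.5],0],[[0,0,1],0],[[0,0,2],0],[[0,0,3],0],[[0,0,3],0],[[0,0,3],0],[[0,0,1],0],[[0,0,0],0],[[0,0,0],0],[[0,0,0],0]])

```text
clock: 24.2
tcp_pos: [0.5028, 0.2182, 0.2794]
orientation: [3.066, 0.684, -0.004]
contact_force: [-0.0, -0.4, -0.0]
grip_width: 0.0698
```

```bash
python3 - <<'E'
from h import *
o=get_obs();f=grab_frame("wrist");s=grab_frame("side")
print(o["clock"],o["tcp_pos"],o["contact_force"],o["grip_width"])
cv2.imwrite("pics/w4.png",np.vstack([f[0:300,:,::-1],s[100:380,:,::-1]]))
E
```

```text
24.2 [0.5027739  0.21818295 0.27935169] [-0.0217125  -0.38229061 -0.04149414] 0.06978853661711282
```

View pics/w4.png

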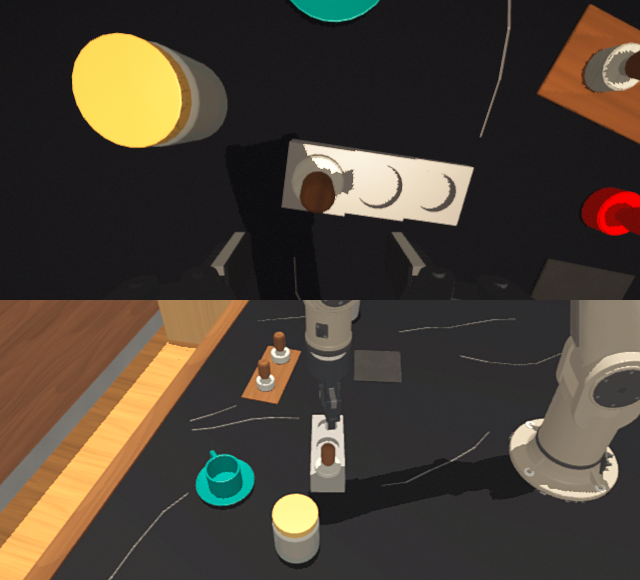

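The tamper stands upright in the highest pocket, at (318,180) in the wrist view, and the spares, jar, cup and saucer are unmoved. The fingers are clear, so I'm handing in.

```bash
python3 -c "
from bench import *
print(hand_in())"
```

```text
the job is handed in; nothing more can be done
None
```

The tamper from the mat is standing in the largest pocket, pocket 3, after the two smaller pockets refused it. I released it, backed the gripper off and handed the job in at about 24 s of the 70 s allowed; no verdict was reported.

- **Pocket 1 (smallest):** refused, with about 5 N resting on the mouth.
- **Pocket 2 (middle):** refused at about 5 N. A gentle scan of about ±2 mm around its centre found no entry.
- **Pocket 3 (largest):** it went in with under 4 N of reaction and met the floor about 14–15 mm below the mouth by the tool's height. The last press was about 6 N.

**Last checks:** After release the tool force was about zero. The final wrist and side pictures show the tamper upright and centred in the pocket. The two spares, jar, cup and saucer look unmoved. I did not measure the final seating depth or tilt from the pictures, and the knock box was not visible in the last ones.

**Disagreement:** Two fits from the same close view gave the base diameter as about 53–54 mm and 56–57 mm. The first view from above gave 56 mm. The refusal at pocket 2 fits the 57 mm size.

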